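# Aim the horn antenna with the backlash taken out

### The job

Turn the crank of the horn antenna's stand anticlockwise (seen from above) until the horn's pointer has passed the fixed index point by about 10 mm, then wind the crank back clockwise, through the screw's slack, until the pointer comes back exactly opposite the index, and stop there, so that the last motion is clockwise and the screw's slack stays taken up. Move the horn only by its crank handle, guiding the handle gently round its circle by feel, for it is sprung in a slot along the crank arm and must not be forced more than 2.5 mm (20 N) in or out, then let go and leave everything else where it lies.

Things in the scene. Friction and masses are not known exactly. Their poses are not given: they have to be found in the camera images.
- stand: fixed dark steel plate 380 x 370 mm, 15 mm thick, carrying the antenna positioner; origin on the table under the horn's upright turning axis; x axis along the pointer (at zero horn angle), away from the robot; y axis along the horn, towards its mouth. The plate spans x -175 to 205, y -270 to 100 mm
- give (a joint): how far the handle is pushed along its slot in the crank arm, outwards positive (m). Two springs hold it in the slot's middle (0) and yield 1 mm for each 8 N; across the slot it is rigid. Pushed more than 2.5 mm either way is too much
- handle_mid (a point): middle of the crank's upright black handle, 18 mm in diameter, 52 mm tall (87 to 139 mm above the table), that spins on its own axis, so a gripper holding it from above can lead it all round without turning. The crank's upright axis lies 45 mm away, at about stand x -80, y -190 mm: the gearbox was set by hand, up to 18 mm off in x and in y, so the circle must be felt
- horn: aluminium horn antenna with grey waveguide on a turntable; origin on the turning axis, 45 mm above the table; turns up to 0.32 rad either way about z, held by friction; its y axis points out of its mouth (at y 215 mm, 140 x 122 mm, top 179 mm above the table), its x axis along the pointer. Not to be touched: only the screw turns it
- pointer_tip (a point): sharp tip of the horn's flat pointer, on its top face, 130 mm from the turning axis, 54 mm above the table. It moves about 3.5 mm for each radian that the crank drives it; anticlockwise horn motion moves it towards the stand's +y
- index_tip (a point): top of the sharp tip of the small steel index block that stands fixed on the plate just beyond the pointer; the same height as the pointer's tip. Its axes are the stand's, so the pointer is opposite the index when both tips have the same y in this frame. At the start the pointer lies 5 to 32 mm to the -y side of it (clockwise of it)
- nut_pin (a point): middle of the 10 mm upright pin on the leadscrew's brass nut (screw along the stand's y at x -105 mm); it stands between the jaws of the horn's fork and pushes one or the other. One crank turn moves it 18 mm: clockwise to +y, which turns the horn clockwise. The crank (flat arm, top 85 mm above the table) has no stop within two turns, stays where left, and takes about 3 N at the handle in the slack, 1 N more when driving the horn
- fork_mid (a point): midway between the two jaws of the fork, 108 mm from the turning axis; it turns with the horn and its axes are the horn's. The jaws are 14 mm apart, so the pin has 4 mm of slack in all: its y here is about +2 mm when it bears on the +y jaw (crank driven clockwise) and about -2 mm when it bears on the other
- adapter: small steel and brass connector, 26 mm wide, 32 mm tall, standing on the plate beside the crank; a bystander, origin under its centre; leave it
- flange: short waveguide piece with two flanges, 60 x 64 x 50 mm tall, standing on the plate; a bystander, origin under its centre; leave it
- battery: blue battery brick 140 x 45 x 32 mm; a bystander, origin under its centre; leave it
- wrench: steel wrench 160 mm long, lying flat; a bystander, origin under its centre; leave it
- driver: screwdriver 180 mm long, lying flat; a bystander, origin under its centre; leave it
- motor: small black round motor, 44 mm wide, 40 mm tall; a bystander, origin under its centre; leave it

How it is judged:
By the outcome, as a careful person would: the job done as asked, in the order asked, and still so for the second after the job is handed in, with the robot touching nothing.
It also fails if it takes over 69 s, if anything falls off the work surface, if the arm or the gripper's body presses on something with over 40 N, if the wrist force passes 120 N, or if a joint passes its speed limit or range.

### The arm

A 7-joint arm with a two-finger parallel gripper is mounted at the origin on the work surface. World frame = base frame: x ahead of the robot, y to its left, z up, the work surface at z = 0. Lengths are in m, angles in rad, forces in N, time in s.
With the tool pointing down it reaches from about 0.35 to 0.9 m from the base axis. Payload 8.1 kg.
Tool frame: the origin (TCP) lies at the very end of the fingers, on their centre line; the grasp point (between the pads) lies grip_point_offset behind it (grip_point_offset is the distance from the TCP to the grasp point, in m); z points along the fingers, y is the direction in which the jaws open and shut (so a half turn about z gives the same grasp; the last joint's range is limited). The gripper opens to 92 mm and grips with 3 to 60 N. Pads are 19 mm wide; open, the fingers measure 130 mm over their backs; the gripper's body (75 mm by 190 mm) begins 47 mm behind the grasp point.
Start: joints at [1.148, 0.434, 0.025, 1.573, -0.012, 1.134, -0.075], TCP at [0.196, -0.593, 0.227] pointing down, gripper open.
Joint ranges: [-2.62, 2.62], [-0.44, 2.09], [-1.27, 1.32], [0.08, 2.57], [-1.32, 4.46], [0.12, 2], [-2.74, 2.74]. Speed limits (rad/s): [2.22, 2.22, 3.01, 3.01, 3.14, 3.14, 3.14].

### API

Orientations are given as a rotation vector (axis times angle).
In Python, from cell import * gives the robot as it stands.
- The arm moves only by the tool drive_tool, never from a script. Its argument "increments" is a list of rows, each an object of numbers: "grip": the gripper's target within -1 to 1 (shut at 1, half-way at 0, fully open at -1); "tx", "ty", "tz": the shift along the world's x, y, z normalised to -1 to 1, where 1 is 400 mm; "turn": the turn about the world's z normalised to -1 to 1, where 1 is 60 degrees. In form: [{"grip": .., "tx": .., "ty": .., "tz": .., "turn": ..}, ...]. A call has 1 to 20 rows; each row is the pose to reach, as a shift and turn from the pose measured when the call began; what a row does not reach only later rows make up. A row lasts 1/10 s, in which the tool goes at most 50 mm and 8.59 degrees, less where a joint would pass 70% of its speed; a pose out of reach is approached as far as the arm can. A call with a number of a shift or a turn outside -1 to 1 is refused whole. A call with a gripper value outside its range is refused whole. The fingers move at their own pace and stop on an object; "newtons" is the grip in N (left out, the last holds). Time passes only in rows, so rows that repeat a pose let the fingers close. It gives the time, the measured TCP pose, the force and the opening at its end, in the units of the state.
- observe(): the state, without advancing time (a new reading comes with each control period).
- get_image(name): name is "side" or "top"; returns the picture (400x640x3 uint8, red, green, blue); there is no depth.
- camera_info(name): a dict with "fx", "fy", "cx", "cy" (pixels), "eye" and "rotation" of the camera in the world. Camera axes: x right, y down, z forward; pixel columns grow to the right and rows downward; lengths in m; the calibration is good to about 2 mm. A picture is of the moment at which its call begins. camera_info takes no time and is no camera call.
- sign_off(): hands the job in, once; it reports no verdict.
The state is a dict: "clock": time; "joints": joint angles; "dq": joint speeds; "joint_efforts": joint torques, N m; "position": TCP position; "ee_rot": TCP orientation; "force": force on the tool from outside, world axes, zero at the start; "ft_torque": the same for the moment, N m; "width": opening from 0.0 (shut) to 1.0 (fully open).
Only numpy, scipy, OpenCV 4.12 (cv2) and the standard library are available. Lean on these libraries where they do the work, as an engineer would, in place of code of your own. Each camera call takes 0.05 s, during which the arm holds its last target. There are 200 camera calls.

## Working session

There is one attempt and no reset: what is moved stays moved. The work goes in short steps, Python scripts to look and compute and a tool call to move; the robot and the scene stay as the last step left them, time stands still between calls to the robot, and variables do not carry over. Pictures are saved under pics/ and viewed, about 8 in all and at most 12, crops included, and the job is handed in when it is done.

Besides the shell and the picture viewer there is one more tool, called as name(argument=value, ...), one argument or row to a line, values as JSON. drive_tool: Moves the arm, as the interface text tells. Its arguments: {"type":"object","properties":{"increments":{"type":"array","items":{"type":"object","properties":{"grip":{"type":"number"},"tx":{"type":"number"},"ty":{"type":"number"},"tz":{"type":"number"},"turn":{"type":"number"}}}},"newtons":{"type":"number"}},"required":["increments"]}

```bash
ls; mkdir -p pics; python3 - <<'E'
from cell import *
import cv2
s=observe();print(s)
for n in("top","side"):
    print(n,camera_info(n)); cv2.imwrite(f"pics/{n}0.png",get_image(n)[:,:,::-1])
E
```

```text
pics
{'clock': 0.0, 'joints': array([ 1.14836336,  0.43522893,  0.02500049,  1.57411451, -0.01158882,
        1.1339946 , -0.07510485]), 'dq': array([ 0.00085228, -0.00209803,  0.00025963, -0.00042701, -0.00093985,
       -0.00044156,  0.00051416]), 'joint_efforts': array([ 9.55086871e-04, -6.67854381e+01,  9.85185094e-01, -3.14459503e+01,
       -6.06502709e-02,  4.31881472e-02,  2.07177004e-04]), 'position': array([ 0.19626736, -0.59283569,  0.22593487]), 'ee_rot': array([-3.10000620e+00, -4.99860523e-01,  6.56437823e-04]), 'force': array([ 0.77645174, -0.88584012, -0.28122092]), 'ft_torque': array([0.02155635, 0.00102733, 0.00027062]), 'width': 1.0004974151111528}
top {'fx': 519.9931679600869, 'fy': 519.9931679600869, 'cx': 324.29901654670516, 'cy': 195.49129497045269, 'eye': array([3.25598720e-01, 1.15989515e-04, 1.40476875e+00]), 'rotation': array([-2.10205283,  2.13474245, -0.18099891])}
side {'fx': 448.6495318310429, 'fy': 448.6495318310429, 'cx': 321.60968871131473, 'cy': 198.75805074821582, 'eye': array([-0.1067362,  0.9039157,  1.0018529]), 'rotation': array([-0.86147555,  2.46532885, -1.19909395])}
```

View pics/top0.png

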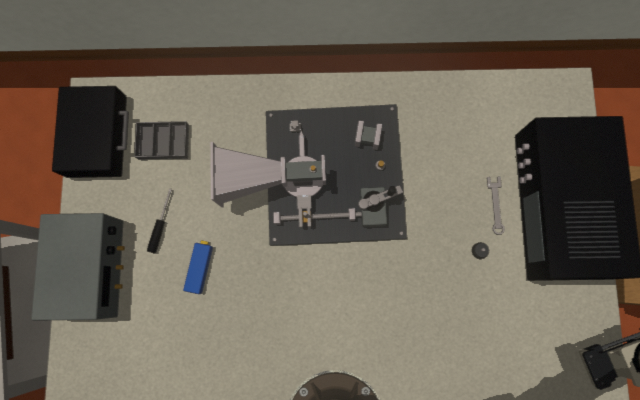

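View pics/side0.png

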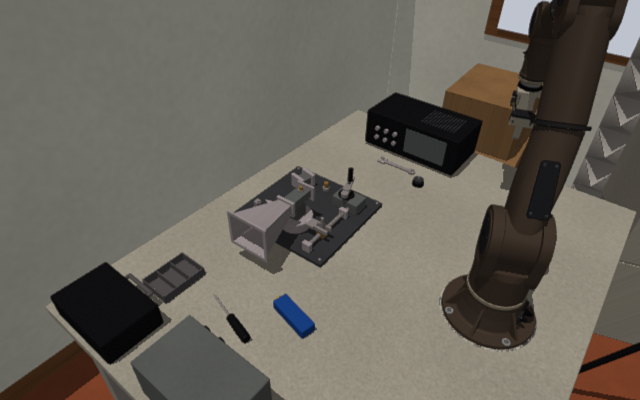

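The top view shows the stand plate at about (265–405, 105–245), with the pointer and index near (300,130) and the crank near (375,200). The handle is near (350,175) in the side view. I'll enlarge these areas.

```bash
cat > h.py <<'E'
from cell import *
import cv2, numpy as np
from scipy.spatial.transform import Rotation as R
def cam(n):
    c=camera_info(n); return c, R.from_rotvec(c['rotation']).as_matrix()
def ray(n,u,v):
    c,M=cam(n); d=M@np.array([(u-c['cx'])/c['fx'],(v-c['cy'])/c['fy'],1]); return np.array(c['eye']),d
def onz(n,u,v,z):
    e,d=ray(n,u,v); return e+d*(z-e[2])/d[2]
def proj(n,p):
    c,M=cam(n); q=M.T@(np.asarray(p)-c['eye']); return np.array([c['fx']*q[0]/q[2]+c['cx'],c['fy']*q[1]/q[2]+c['cy']])
def tri(p,q):
    e1,d1=ray('top',*p);e2,d2=ray('side',*q)
    t=np.linalg.lstsq(np.c_[d1,-d2],e2-e1,rcond=None)[0]
    a,b=e1+d1*t[0],e2+d2*t[1]; return (a+b)/2,np.linalg.norm(a-b)
def crop(img,u0,v0,w,h,k):
    return cv2.resize(img[v0:v0+h,u0:u0+w],None,fx=k,fy=k,interpolation=cv2.INTER_CUBIC)
E
python3 - <<'E'
from h import *
t=cv2.imread('pics/top0.png');s=cv2.imread('pics/side0.png')
cv2.imwrite('pics/c1.png',crop(t,260,98,150,120+30,5)[:600] if 0 else crop(t,260,98,150,150,4))
cv2.imwrite('pics/c2.png',crop(s,225,160,160,110,5))
g=cv2.cvtColor(t,cv2.COLOR_BGR2GRAY)
m=((g<75)).astype(np.uint8); m[:, :255]=0;m[:,420:]=0;m[:95]=0;m[255:]=0
m=cv2.morphologyEx(m,cv2.MORPH_CLOSE,np.ones((3,3)))
c=max(cv2.findContours(m,0,2)[0],key=cv2.contourArea);h=cv2.convexHull(c)
r=cv2.minAreaRect(h);print(r)
for p in cv2.boxPoints(r): print(p,onz('top',*p,0.015))
a=cv2.approxPolyDP(h,8,True)[:,0];print(a)
E
```

```text
((328.53509521484375, 175.09420776367188), (134.65667724609375, 148.4875030517578), 87.10873413085938)
[250.98976 111.59647] [0.82816888 0.22038398 0.015     ]
[399.28824 104.10667] [ 0.84207564 -0.19618958  0.015     ]
[406.08044 238.59195] [ 0.46415253 -0.19903545  0.015     ]
[257.78195 246.08176] [0.45025391 0.19768754 0.015     ]
[[395 105]
 [406 238]
 [271 245]
 [255 191]
 [266 112]]
```

View pics/c1.png

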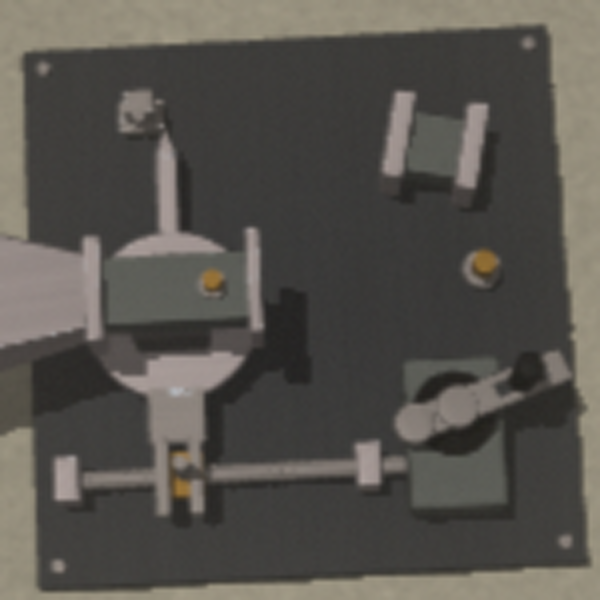

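View pics/c2.png

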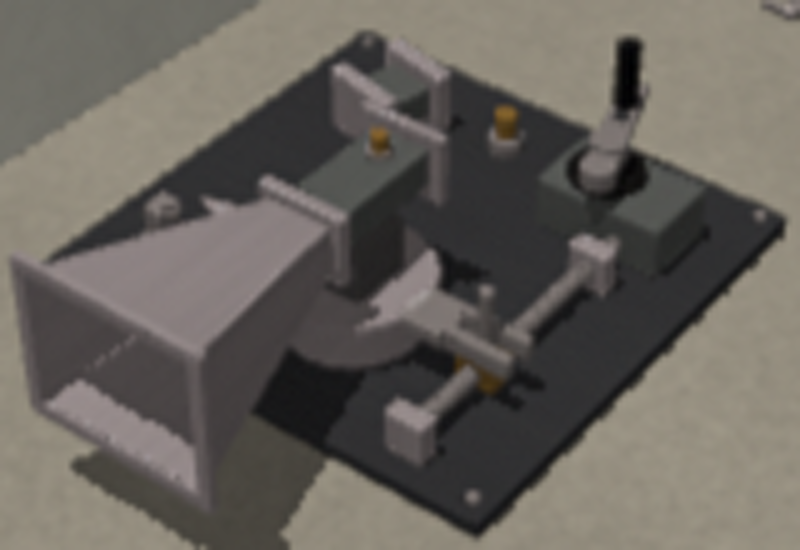

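c1 shows the plate corners at crop (23,52), (547,27), (587,565) and (40,590). The pointer tip is at about (165,132), the index block at about (138,110), the black handle at (525,370) and the crank hub at about (458,405). c2 shows the handle at crop (628,42)–(625,105). Next I'll fit the stand frame and locate the handle.

```bash
cat >> h.py <<'E'
def stand():
    P=np.array([[205,100],[205,-270],[-175,-270],[-175,100]])/1e3
    C=np.array([[23,52],[547,27],[587,565],[40,590]])/4+[260,98]
    W=np.array([onz('top',*c,0.015)[:2] for c in C])
    Pm,Wm=P.mean(0),W.mean(0); H=(P-Pm).T@(W-Wm); a=np.arctan2(H[0,1]-H[1,0],H[0,0]+H[1,1])
    Rm=np.array([[np.cos(a),-np.sin(a)],[np.sin(a),np.cos(a)]]); t=Wm-Rm@Pm
    return Rm,t,a,(W-t)@Rm-P
RM,T0,A0,RES=stand()
def toS(w): w=np.asarray(w,float);return np.r_[(w[:2]-T0)@RM,w[2]]
def toW(s): s=np.asarray(s,float);return np.r_[RM@s[:2]+T0,s[2]]
E
python3 - <<'E'
from h import *
print(A0,T0,RES*1e3)
t=cv2.imread('pics/top0.png').astype(int);s=cv2.imread('pics/side0.png').astype(int)
def blob(im,x0,x1,y0,y1,th):
    m=np.zeros(im.shape[:2],np.uint8); m[y0:y1,x0:x1]=(im[y0:y1,x0:x1].max(2)<th)
    n,l,st,c=cv2.connectedComponentsWithStats(m)
    return [(st[i].tolist(),c[i].round(2)) for i in range(1,n) if st[i][4]>3]
print(blob(t,380,402,182,200,35)); print(blob(s,342,358,160,186,45))
print('handle top in', toS(onz('top',260+525/4,98+370/4,.139)))
p,e=tri((260+525/4,98+366/4),(225+628/5,160+45/5));print('tri',p,e,toS(p))
print('pointer',toS(onz('top',260+165/4,98+132/4,.054)))
print('index',toS(onz('top',260+158/4,98+132/4,.054)),toS(onz('top',260+138/4,98+110/4,.054)))
print('hub',toS(onz('top',260+460/4,98+405/4,.09)),'screw hub')
for q in ([.13,0,.054],[.135,0,.054],[-.08,-.19,.085],[-.08,-.235,.139]):
  print(q,(proj('top',toW(q))-[260,98])*4,(proj('side',toW(q))-[225,160])*5)
T=cv2.imread('pics/top0.png');S=cv2.imread('pics/side0.png')
a=crop(T,283,115,32,30,12);b=crop(S,250,192,32,30,12)
cv2.imwrite('pics/c3.png',np.hstack([a,b]))
E
```

```text
0.03217213524078205 [0.62805049 0.07298476] [[-0.63308066 -0.65575831]
 [-1.26805059  1.3105065 ]
 [ 0.5956065   1.74250379]
 [ 1.30552476 -2.39725199]]
[([389, 192, 3, 3, 4], array([389.75, 193.  ]))]
[([348, 168, 5, 15, 55], array([350.18, 174.93]))]
handle top in [-0.06361205 -0.22079017  0.139     ]
tri [ 0.57337263 -0.15019505  0.1390165 ] 0.0016033665716770622 [-0.06182849 -0.22130552  0.1390165 ]
pointer [1.28311242e-01 7.28430160e-05 5.40000000e-02]
index [0.12855323 0.00480842 0.054     ] [0.14477536 0.01778712 0.054     ]
hub [-0.07505542 -0.18374945  0.09      ] screw hub
[0.13, 0, 0.054] [165.01259482 129.60205492] [201.89803199 197.3376082 ]
[0.135, 0, 0.054] [164.73193399 122.52412255] [196.34842858 194.52937418]
[-0.08, -0.19, 0.085] [469.58020153 413.46040041] [619.24103897 140.55596209]
[-0.08, -0.235, 0.139] [549.85809773 394.90225766] [660.43280228  45.00869983]
```

View pics/c3.png

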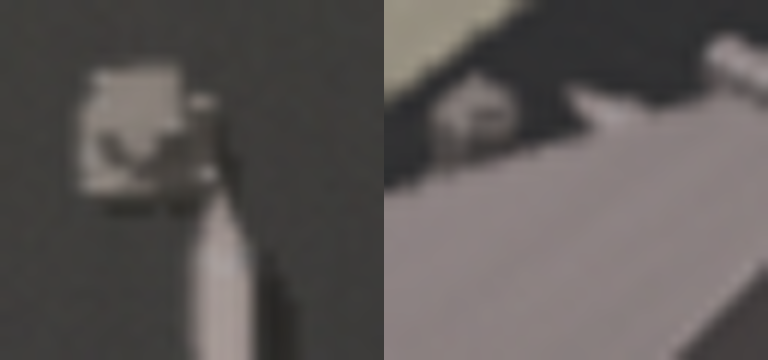

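c3 shows the pointer tip at about (300.5,129.5) px. On the index block, a V with its apex towards the pointer sits at about (293.8,129) px, so the gap is roughly 17 mm. Next I'll measure the handle mask.

```bash
python3 - <<'E'
from h import *
t=cv2.imread('pics/top0.png').astype(int).max(2);s=cv2.imread('pics/side0.png').astype(int).max(2)
print(t[183:200,384:402]);print(s[165:186,345:356])
print(t[115:137,288:306])
E
```

```text
[[ 59  59  59  62  60  60  61  60  61  61  60  61  61  62  63  64  62  64]
 [ 60  59  59  61  61  61  61  60  60  61  61  62  61  62  64  64  63  64]
 [ 60  61  60  61  62  60  59  58  57  57  59  63  66  73  78  84  67  62]
 [ 61  59  60  61  62  57  47  41  41  42  50  70  98 122 124 120  84  66]
 [ 61  59  60  61  59  51  42  42  42  41  45  80 121 130 129 126 108  70]
 [ 71  63  61  59  57  44  43  43  42  42  44  66 106 127 129 129 120  84]
 [ 73  62  64  65  53  41  44  46  44  41  41  51  87 125 129 130 126 105]
 [ 78  76  93 101  55  40  45  46  44  43  43  48  81 124 130 130 129 120]
 [101 116 118  90  46  37  39  44  44  41  40  48  73 106 129 131 130 127]
 [124 120 101  60  37  34  35  38  38  38  41  47  66 102 127 129 124 112]
 [ 97  82  65  45  36  36  34  34  38  41  55  63  74  92 117 108  93  67]
 [ 68  61  60  50  37  33  35  36  40  54  72  73  71  73  73  62  52  49]
 [ 73  61  63  63  59  54  47  44  54  70  71  64  56  51  47  45  46  47]
 [ 94  72  82 104 122 116  93  72  69  63  55  46  46  45  45  45  46  45]
 [122 109 125 126 122 109  91  61  52  48  46  45 
[... 2114 characters left out ...]
 69  50  59  62  62  62]
 [ 66  94 135 121  90  88  95  80  69  69  69  78  79  51  49  59  63  62]
 [ 65  84 122 133 130 117  85  77  73  74  76  95 119  63  49  60  62  64]
 [ 64  86 125 136 130 113 104  94  74  69  68  72  78  73  53  60  63  61]
 [ 62  66  75  76  73  69  68  66  60  57  57  60  83 108  61  61  62  62]
 [ 62  63  64  59  49  49  49  51  59  49  50  63 108 137  79  62  62  61]
 [ 62  64  63  63  60  61  61  62  64  61  61  82 133 146 107  68  62  62]
 [ 64  64  63  62  60  62  64  64  63  63  66  91 140 156 140  79  62  63]
 [ 64  63  63  62  61  62  62  64  63  63  73 110 154 159 147 102  66  61]
 [ 64  63  63  62  61  63  63  64  63  64  79 123 160 164 154 110  66  51]]
```

```bash
python3 - <<'E'
from h import *
p,e=tri((391.8,189.2),(350.3,169));print('handle',p,e,toS(p), onz('top',391.8,189.2,.139))
c=toS(p)[:2]-.045*np.array([np.cos(np.radians(-71.5)),np.sin(np.radians(-71.5))]);print('centre S',c,'W',toW([*c,.1]))
i=toS(onz('top',294.0,128.5,.054));q=toS(onz('top',300.8,130.3,.054));print(i,q,i-q)
import cell;print([k for k in dir(cell) if 'grip' in k or 'off' in k], getattr(cell,'grip_point_offset',None))
E
```

```text
handle [ 0.57484969 -0.15153432  0.13752343] 0.0006037764212111971 [-0.06039528 -0.22269161  0.13752343] [ 0.57483005 -0.15122017  0.139     ]
centre S [-0.07467399 -0.18001704] W [ 0.55920568 -0.10934114  0.1       ]
[0.13636567 0.01944453 0.054     ] [0.130346   0.00121572 0.054     ] [0.00601968 0.01822881 0.        ]
['grip_point_offset', 'sign_off'] 0.0188
```

drive_tool(
  increments=[
    {"grip": -1,"tx": 0.03,"ty": 0.12,"tz": 0.05,"turn": 0.14},
    {"grip": -1,"tx": 0.06,"ty": 0.24,"tz": 0.05,"turn": 0.28},
    {"grip": -1,"tx": 0.09,"ty": 0.36,"tz": 0.05,"turn": 0.42},
    {"grip": -1,"tx": 0.12,"ty": 0.48,"tz": 0.05,"turn": 0.56},
    {"grip": -1,"tx": 0.16,"ty": 0.6,"tz": 0.05,"turn": 0.7},
    {"grip": -1,"tx": 0.22,"ty": 0.7,"tz": 0.05,"turn": 0.84},
    {"grip": -1,"tx": 0.3,"ty": 0.8,"tz": 0.05,"turn": 0.98},
    {"grip": -1,"tx": 0.4,"ty": 0.86,"tz": 0.05,"turn": 1},
    {"grip": -1,"tx": 0.5,"ty": 0.9,"tz": 0.05,"turn": 1},
    {"grip": -1,"tx": 0.6,"ty": 0.94,"tz": 0.05,"turn": 1},
    {"grip": -1,"tx": 0.7,"ty": 0.97,"tz": 0.05,"turn": 1},
    {"grip": -1,"tx": 0.8,"ty": 1,"tz": 0.05,"turn": 1},
    {"grip": -1,"tx": 0.88,"ty": 1,"tz": 0.05,"turn": 1},
    {"grip": -1,"tx": 0.946,"ty": 1,"tz": 0.05,"turn": 1},
    {"grip": -1,"tx": 0.946,"ty": 1,"tz": 0.05,"turn": 1},
  ],
)

```text
clock: 1.6
position: [0.5772, -0.1918, 0.2449]
ee_rot: [-2.433, -1.985, -0.0]
force: [0.4, 0.3, 0.3]
width: 1.005
```

drive_tool(
  increments=[
    {"grip": -1,"tx": -0.006,"ty": 0.1,"tz": 0},
    {"grip": -1,"tx": -0.006,"ty": 0.101,"tz": -0.1},
    {"grip": -1,"tx": -0.006,"ty": 0.101,"tz": -0.2},
    {"grip": -0.5,"tx": -0.006,"ty": 0.101,"tz": -0.3},
    {"grip": 0,"tx": -0.006,"ty": 0.101,"tz": -0.365},
    {"grip": 0.2,"tx": -0.006,"ty": 0.101,"tz": -0.365},
    {"grip": 0.3,"tx": -0.006,"ty": 0.101,"tz": -0.365},
    {"grip": 0.4,"tx": -0.006,"ty": 0.101,"tz": -0.365},
  ],
  newtons=15,
)

```text
invalid input
```

```bash
python3 - <<'E'
from h import *
s=observe();print(s['position'],s['force'],s['width'])
t=get_image('top')[:,:,::-1];d=get_image('side')[:,:,::-1]
cv2.imwrite('pics/t1.png',t)
cv2.imwrite('pics/c4.png',np.hstack([crop(t,280,110,150,150,4)[:,:400],crop(d,315,140,100,100,4)]) if 0 else np.hstack([crop(t,280,110,130,130,3),crop(d,300,130,130,130,3)]))
E
```

```text
[ 0.57722427 -0.19183908  0.24487369] [0.36626269 0.28581253 0.25399908] 1.0054778331861067
```

View pics/c4.png

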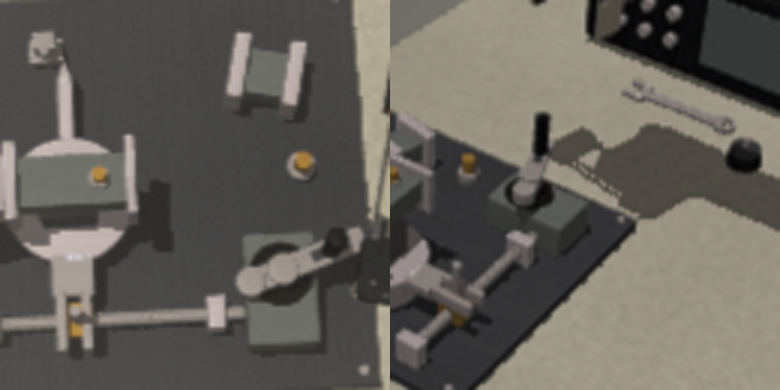

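c4 shows that the call was refused, so the gripper is still to the right of the handle and nothing has moved. I'll resend with every field filled in.

drive_tool(
  increments=[
    {"grip": -1,"tx": -0.006,"ty": 0.1,"tz": 0,"turn": 0},
    {"grip": -1,"tx": -0.006,"ty": 0.101,"tz": -0.1,"turn": 0},
    {"grip": -1,"tx": -0.006,"ty": 0.101,"tz": -0.2,"turn": 0},
    {"grip": -0.5,"tx": -0.006,"ty": 0.101,"tz": -0.3,"turn": 0},
    {"grip": 0,"tx": -0.006,"ty": 0.101,"tz": -0.365,"turn": 0},
    {"grip": 0.2,"tx": -0.006,"ty": 0.101,"tz": -0.365,"turn": 0},
    {"grip": 0.3,"tx": -0.006,"ty": 0.101,"tz": -0.365,"turn": 0},
    {"grip": 0.4,"tx": -0.006,"ty": 0.101,"tz": -0.365,"turn": 0},
  ],
  newtons=15,
)

```text
clock: 2.5
position: [0.5728, -0.1526, 0.1012]
ee_rot: [-2.436, -1.984, 0.0]
force: [-0.3, 0.7, 1.0]
width: 0.611
```

```bash
python3 - <<'E'
from h import *
s=observe();print(s['position'],s['force'],s['width'])
t=get_image('top')[:,:,::-1];d=get_image('side')[:,:,::-1]
cv2.imwrite('pics/t2.png',t)
cv2.imwrite('pics/c5.png',np.hstack([crop(t,280,110,130,130,3),crop(d,300,130,130,130,3)]))
E
```

```text
[ 0.57282633 -0.15256554  0.10124996] [-0.29504973  0.7434719   1.02492236] 0.6112247407669141
```

View pics/c5.png

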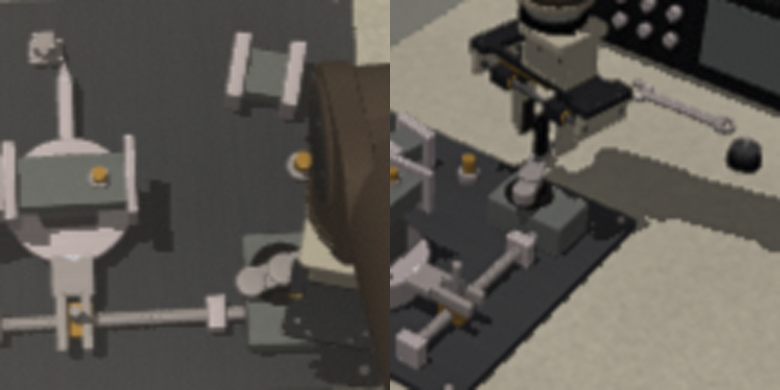

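c5 shows the handle between the fingers, with nothing touched and the pointer clear of the arm. I'll close on it.

drive_tool(
  increments=[
    {"grip": 0.5,"tx": 0.004,"ty": 0.002,"tz": 0,"turn": 0},
    {"grip": 0.6,"tx": 0.004,"ty": 0.002,"tz": 0,"turn": 0},
    {"grip": 0.7,"tx": 0.004,"ty": 0.002,"tz": 0,"turn": 0},
    {"grip": 0.8,"tx": 0.004,"ty": 0.002,"tz": 0,"turn": 0},
    {"grip": 1,"tx": 0.004,"ty": 0.002,"tz": 0,"turn": 0},
    {"grip": 1,"tx": 0.004,"ty": 0.002,"tz": 0,"turn": 0},
    {"grip": 1,"tx": 0.004,"ty": 0.002,"tz": 0,"turn": 0},
  ],
  newtons=30,
)

```text
clock: 3.3
position: [0.5751, -0.1519, 0.1014]
ee_rot: [2.435, 1.983, 0.001]
force: [2.1, -1.5, 1.7]
width: 0.191
```

```bash
cat > arc.py <<'E'
from h import *
import sys,json
# usage: arc.py dphi nrows hold cx cy
d,n,hold,cx,cy=[float(a) for a in sys.argv[1:6]]; n=int(n)
C=np.array([cx,cy]); s=observe(); p=s['position'][:2]; v=p-C; ph=np.arctan2(v[1],v[0]); r=np.hypot(*v)
u=v/r; f=s['force'][:2]
print('t',s['clock'],'p',p,'F',s['force'],'r mm',r*1e3,'phi',ph,'Frad',f@u,'Ftan',f@[-u[1],u[0]],'z',s['position'][2],'w',s['width'])
print(np.r_[p,f].tolist(),file=open('log.txt','a'))
for k in range(1,n+int(hold)+1):
    a=ph+d*min(k,n)/n; q=(C+.045*np.array([np.cos(a),np.sin(a)])-p)/.4; print(k,q.round(4).tolist())
E
python3 arc.py 0.5 6 2 0.5592 -0.1093
```

```text
t 3.3 p [ 0.5750659  -0.15193402] F [ 2.12098478 -1.49067421  1.74763448] r mm 45.49050878802443 phi -1.2145339408316023 Frad 2.1368140663299267 Ftan 1.4678936197430266 z 0.10138591821072081 w 0.1911116808272276
1 [0.0082, 0.0048]
2 [0.0165, 0.0091]
3 [0.0244, 0.0141]
4 [0.0319, 0.0198]
5 [0.0389, 0.026]
6 [0.0453, 0.0329]
7 [0.0453, 0.0329]
8 [0.0453, 0.0329]
```

drive_tool(
  increments=[
    {"grip": 1,"tx": 0.008,"ty": 0.005,"tz": 0,"turn": 0},
    {"grip": 1,"tx": 0.0165,"ty": 0.009,"tz": 0,"turn": 0},
    {"grip": 1,"tx": 0.0245,"ty": 0.014,"tz": 0,"turn": 0},
    {"grip": 1,"tx": 0.032,"ty": 0.02,"tz": 0,"turn": 0},
    {"grip": 1,"tx": 0.039,"ty": 0.026,"tz": 0,"turn": 0},
    {"grip": 1,"tx": 0.0455,"ty": 0.033,"tz": 0,"turn": 0},
    {"grip": 1,"tx": 0.0455,"ty": 0.033,"tz": 0,"turn": 0},
  ],
)

```text
clock: 4.0
position: [0.5931, -0.1397, 0.1014]
ee_rot: [2.435, 1.982, -0.001]
force: [1.0, -3.7, 4.5]
width: 0.189
```

```bash
python3 arc.py 0.5 6 2 0.5592 -0.1093
```

```text
t 4.0 p [ 0.59313041 -0.13966182] F [ 1.00130087 -3.69944541  4.51588106] r mm 45.531448058924916 phi -0.7299493010334209 Frad 3.213085674481957 Ftan -2.089157780774995 z 0.10135196010262043 w 0.18908449147817408
1 [0.005, 0.0081]
2 [0.0103, 0.0158]
3 [0.015, 0.024]
4 [0.0189, 0.0324]
5 [0.0222, 0.0412]
6 [0.0247, 0.0503]
7 [0.0247, 0.0503]
8 [0.0247, 0.0503]
```

drive_tool(
  increments=[
    {"grip": 1,"tx": 0.005,"ty": 0.008,"tz": 0,"turn": 0},
    {"grip": 1,"tx": 0.0105,"ty": 0.016,"tz": 0,"turn": 0},
    {"grip": 1,"tx": 0.015,"ty": 0.024,"tz": 0,"turn": 0},
    {"grip": 1,"tx": 0.019,"ty": 0.0325,"tz": 0,"turn": 0},
    {"grip": 1,"tx": 0.0225,"ty": 0.041,"tz": 0,"turn": 0},
    {"grip": 1,"tx": 0.025,"ty": 0.0505,"tz": 0,"turn": 0},
    {"grip": 1,"tx": 0.025,"ty": 0.0505,"tz": 0,"turn": 0},
  ],
)

```text
clock: 4.7
position: [0.6036, -0.1197, 0.1014]
ee_rot: [2.435, 1.982, -0.0]
force: [3.2, -3.5, 0.8]
width: 0.186
```

```bash
python3 arc.py 0.8 9 2 0.5592 -0.1093; cat > fit.py <<'E'
import numpy as np
from scipy.optimize import least_squares
L=np.array([eval(l) for l in open('log.txt')])
P=L[:,:2]*1e3;F=L[:,2:]
# r = 45 + give, give=-Frad/8 ; unknown grasp offset folded into C
def res(c):
    v=P-c[:2];r=np.hypot(*v.T);u=v/r[:,None]
    return np.r_[r-45+(F*u).sum(1)/8,(c[:2]-[559.2,-109.3])/4]
o=least_squares(res,[559.2,-109.3]);print('C',o.x,res(o.x).round(2))
E
python3 fit.py
```

```text
t 4.7 p [ 0.60363592 -0.11966049] F [ 3.1605203  -3.46665978  0.80265175] r mm 45.62774178298637 phi -0.2290636006858805 Frad 3.865125230928389 Ftan -2.658463000326104 z 0.10142712294244148 w 0.1856160064548016
1 [0.0003, 0.0102]
2 [0.0013, 0.0201]
3 [0.0013, 0.0301]
4 [0.0005, 0.0401]
5 [-0.0012, 0.0499]
6 [-0.0038, 0.0596]
7 [-0.0072, 0.069]
8 [-0.0114, 0.0781]
9 [-0.0164, 0.0867]
10 [-0.0164, 0.0867]
11 [-0.0164, 0.0867]
C [ 560.15695988 -109.71014601] [ 0.04 -0.05  0.08  0.24 -0.1 ]
```

```bash
sed -i '$d' log.txt; python3 arc.py 1.2 13 1 0.5603 -0.1098
```

```text
t 4.7 p [ 0.60363592 -0.11966049] F [ 3.1605203  -3.46665978  0.80265175] r mm 44.44357436219698 phi -0.22372720277897448 Frad 3.8508836481395248 Ftan -2.6790508959991266 z 0.10142712294244148 w 0.1856160064548016
1 [0.0032, 0.0099]
2 [0.0041, 0.0203]
3 [0.004, 0.0306]
4 [0.003, 0.041]
5 [0.001, 0.0512]
6 [-0.0019, 0.0611]
7 [-0.0057, 0.0708]
8 [-0.0104, 0.08]
9 [-0.0159, 0.0888]
10 [-0.0222, 0.0971]
11 [-0.0293, 0.1047]
12 [-0.037, 0.1116]
13 [-0.0453, 0.1178]
14 [-0.0453, 0.1178]
```

drive_tool(
  increments=[
    {"grip": 1,"tx": 0.003,"ty": 0.01,"tz": 0,"turn": 0},
    {"grip": 1,"tx": 0.004,"ty": 0.0205,"tz": 0,"turn": 0},
    {"grip": 1,"tx": 0.004,"ty": 0.0305,"tz": 0,"turn": 0},
    {"grip": 1,"tx": 0.003,"ty": 0.041,"tz": 0,"turn": 0},
    {"grip": 1,"tx": 0.001,"ty": 0.051,"tz": 0,"turn": 0},
    {"grip": 1,"tx": -0.002,"ty": 0.061,"tz": 0,"turn": 0},
    {"grip": 1,"tx": -0.0055,"ty": 0.071,"tz": 0,"turn": 0},
    {"grip": 1,"tx": -0.0105,"ty": 0.08,"tz": 0,"turn": 0},
    {"grip": 1,"tx": -0.016,"ty": 0.089,"tz": 0,"turn": 0},
    {"grip": 1,"tx": -0.022,"ty": 0.097,"tz": 0,"turn": 0},
    {"grip": 1,"tx": -0.0295,"ty": 0.1045,"tz": 0,"turn": 0},
    {"grip": 1,"tx": -0.037,"ty": 0.1115,"tz": 0,"turn": 0},
    {"grip": 1,"tx": -0.0455,"ty": 0.118,"tz": 0,"turn": 0},
    {"grip": 1,"tx": -0.0455,"ty": 0.118,"tz": 0,"turn": 0},
  ],
)

```text
clock: 6.1
position: [0.5846, -0.0716, 0.1014]
ee_rot: [2.435, 1.983, -0.001]
force: [0.5, -0.9, 2.1]
width: 0.187
```

```bash
python3 arc.py 1.6 16 1 0.5603 -0.1098;python3 fit.py
```

```text
t 6.1 p [ 0.58461581 -0.07163655] F [ 0.46231181 -0.94475245  2.05041591] r mm 45.25160205548994 phi 1.0035081594604598 Frad -0.5483457759201432 Ftan -0.8975557406211394 z 0.10140232654488941 w 0.18685925856772648
1 [-0.0101, 0.005]
2 [-0.0204, 0.0096]
3 [-0.0311, 0.0131]
4 [-0.0421, 0.0155]
5 [-0.0532, 0.0168]
6 [-0.0645, 0.017]
7 [-0.0757, 0.0161]
8 [-0.0867, 0.0141]
9 [-0.0975, 0.0109]
10 [-0.108, 0.0067]
11 [-0.1179, 0.0015]
12 [-0.1273, -0.0047]
13 [-0.136, -0.0118]
14 [-0.144, -0.0197]
15 [-0.1512, -0.0284]
16 [-0.1574, -0.0378]
17 [-0.1574, -0.0378]
C [ 560.23587339 -109.6172981 ] [ 0.1  -0.05  0.03  0.06  0.26 -0.08]
```

drive_tool(
  increments=[
    {"grip": 1,"tx": -0.01,"ty": 0.005,"tz": 0,"turn": 0},
    {"grip": 1,"tx": -0.0205,"ty": 0.0095,"tz": 0,"turn": 0},
    {"grip": 1,"tx": -0.031,"ty": 0.013,"tz": 0,"turn": 0},
    {"grip": 1,"tx": -0.042,"ty": 0.0155,"tz": 0,"turn": 0},
    {"grip": 1,"tx": -0.053,"ty": 0.017,"tz": 0,"turn": 0},
    {"grip": 1,"tx": -0.0645,"ty": 0.017,"tz": 0,"turn": 0},
    {"grip": 1,"tx": -0.0755,"ty": 0.016,"tz": 0,"turn": 0},
    {"grip": 1,"tx": -0.0865,"ty": 0.014,"tz": 0,"turn": 0},
    {"grip": 1,"tx": -0.0975,"ty": 0.011,"tz": 0,"turn": 0},
    {"grip": 1,"tx": -0.108,"ty": 0.0065,"tz": 0,"turn": 0},
    {"grip": 1,"tx": -0.118,"ty": 0.0015,"tz": 0,"turn": 0},
    {"grip": 1,"tx": -0.1275,"ty": -0.0045,"tz": 0,"turn": 0},
    {"grip": 1,"tx": -0.136,"ty": -0.012,"tz": 0,"turn": 0},
    {"grip": 1,"tx": -0.144,"ty": -0.0195,"tz": 0,"turn": 0},
    {"grip": 1,"tx": -0.151,"ty": -0.0285,"tz": 0,"turn": 0},
    {"grip": 1,"tx": -0.1575,"ty": -0.038,"tz": 0,"turn": 0},
    {"grip": 1,"tx": -0.1575,"ty": -0.038,"tz": 0,"turn": 0},
  ],
)

```text
clock: 7.8
position: [0.5215, -0.086, 0.1014]
ee_rot: [2.435, 1.984, 0.0]
force: [3.8, -0.3, -1.2]
width: 0.19
```

```bash
python3 fit.py; python3 arc.py 1.7 17 1 0.5602 -0.1096;python3 fit.py
```

```text
C [ 560.23587339 -109.6172981 ] [ 0.1  -0.05  0.03  0.06  0.26 -0.08]
t 7.8 p [ 0.52152071 -0.08602245] F [ 3.84223707 -0.28695242 -1.24337731] r mm 45.29887768199777 phi 2.594169558939672 Frad -3.430121081847279 Ftan -1.7548210131616806 z 0.10143648559217625 w 0.18995688572184397
1 [-0.0047, -0.0103]
2 [-0.0091, -0.0206]
3 [-0.0124, -0.0314]
4 [-0.0146, -0.0424]
5 [-0.0157, -0.0536]
6 [-0.0156, -0.0649]
7 [-0.0145, -0.076]
8 [-0.0122, -0.0871]
9 [-0.0089, -0.0978]
10 [-0.0045, -0.1081]
11 [0.0009, -0.118]
12 [0.0073, -0.1273]
13 [0.0146, -0.1358]
14 [0.0227, -0.1437]
15 [0.0315, -0.1506]
16 [0.041, -0.1567]
17 [0.051, -0.1617]
18 [0.051, -0.1617]
C [ 560.26121207 -109.62596322] [ 0.09 -0.07  0.    0.06 -0.06  0.27 -0.08]
```

drive_tool(
  increments=[
    {"grip": 1,"tx": -0.0045,"ty": -0.0105,"tz": 0,"turn": 0},
    {"grip": 1,"tx": -0.009,"ty": -0.0205,"tz": 0,"turn": 0},
    {"grip": 1,"tx": -0.0125,"ty": -0.0315,"tz": 0,"turn": 0},
    {"grip": 1,"tx": -0.0145,"ty": -0.0425,"tz": 0,"turn": 0},
    {"grip": 1,"tx": -0.0155,"ty": -0.0535,"tz": 0,"turn": 0},
    {"grip": 1,"tx": -0.0155,"ty": -0.065,"tz": 0,"turn": 0},
    {"grip": 1,"tx": -0.0145,"ty": -0.076,"tz": 0,"turn": 0},
    {"grip": 1,"tx": -0.012,"ty": -0.087,"tz": 0,"turn": 0},
    {"grip": 1,"tx": -0.009,"ty": -0.098,"tz": 0,"turn": 0},
    {"grip": 1,"tx": -0.0045,"ty": -0.108,"tz": 0,"turn": 0},
    {"grip": 1,"tx": 0.001,"ty": -0.118,"tz": 0,"turn": 0},
    {"grip": 1,"tx": 0.0075,"ty": -0.1275,"tz": 0,"turn": 0},
    {"grip": 1,"tx": 0.0145,"ty": -0.136,"tz": 0,"turn": 0},
    {"grip": 1,"tx": 0.0225,"ty": -0.1435,"tz": 0,"turn": 0},
    {"grip": 1,"tx": 0.0315,"ty": -0.1505,"tz": 0,"turn": 0},
    {"grip": 1,"tx": 0.041,"ty": -0.1565,"tz": 0,"turn": 0},
    {"grip": 1,"tx": 0.051,"ty": -0.1615,"tz": 0,"turn": 0},
    {"grip": 1,"tx": 0.051,"ty": -0.1615,"tz": 0,"turn": 0},
  ],
)

```text
clock: 9.6
position: [0.5411, -0.1505, 0.1013]
ee_rot: [-2.435, -1.984, 0.002]
force: [-2.2, 0.9, 4.9]
width: 0.191
```

```bash
python3 arc.py 1.8 18 1 0.5602 -0.1096;python3 fit.py
python3 - <<'E'
from h import *
t=get_image('top')[:,:,::-1];cv2.imwrite('pics/t3.png',t)
print(t.max(2)[118:137,285:306])
E
```

```text
t 9.6 p [ 0.54113613 -0.15053009] F [-2.17541187  0.9349508   4.89563468] r mm 45.1520089986216 phi -2.0066842011714914 Frad 0.07096371951876479 Ftan -2.366751773757119 z 0.10131879321347237 w 0.19139719435600797
1 [0.0106, -0.0039]
2 [0.0214, -0.0071]
3 [0.0324, -0.0091]
4 [0.0436, -0.0101]
5 [0.0549, -0.0099]
6 [0.066, -0.0087]
7 [0.077, -0.0063]
8 [0.0877, -0.0028]
9 [0.098, 0.0017]
10 [0.1078, 0.0073]
11 [0.117, 0.0137]
12 [0.1255, 0.0211]
13 [0.1332, 0.0293]
14 [0.1401, 0.0382]
15 [0.146, 0.0477]
16 [0.151, 0.0578]
17 [0.1549, 0.0684]
18 [0.1578, 0.0792]
19 [0.1578, 0.0792]
C [ 560.22485514 -109.67848284] [ 0.05 -0.08  0.03  0.12 -0.07  0.1   0.26 -0.09]
[[ 74  72  73  74  72  72  73  74  74  72  73  74  73  73  71  71  73  72
   72  71  69]
 [ 74  73  72  73  73  72  73  74  74  77  77  78  77  73  72  72  72  72
   71  71  71]
 [ 73  73  72  73  72  78  89  90  96 106 109 110 102  76  71  70  71  71
   71  71  70]
 [ 72  74  72  73  73 102 147 146 147 149 150 148 133  83  72  70  71  71
   72  73  70]
 [ 73  73  72  73  76 100 139 152 154 155 154 153 137  87  85  80  73  71
  
[... 559 characters left out ...]
3  73  96 138 151 147 133  98  89  83  83  87 108 134  71  57
   69  73  72]
 [ 74  73  72  74  97 142 154 146 129 119 107  83  79  78  80  82  60  56
   70  70  73]
 [ 74  73  74  72  78  85  88  85  90 103  80  70  66  65  65  62  57  57
   70  72  72]
 [ 74  73  72  73  73  72  70  65 103 148  84  68  59  55  57  68  70  68
   71  72  71]
 [ 74  73  74  74  72  73  72  77 114 162 123  82  71  67  60  69  71  70
   71  72  72]
 [ 73  72  74  73  73  72  71  83 124 174 160 103  75  71  72  71  71  70
   71  71  71]
 [ 72  74  73  73  73  73  72  83 125 175 170 126  83  71  71  71  71  70
   70  69  71]
 [ 72  73  73  72  74  72  74  86 129 176 181 163 116  69  70  71  70  71
   70  70  73]]
```

drive_tool(
  increments=[
    {"grip": 1,"tx": 0.0105,"ty": -0.004,"tz": 0,"turn": 0},
    {"grip": 1,"tx": 0.0215,"ty": -0.007,"tz": 0,"turn": 0},
    {"grip": 1,"tx": 0.0325,"ty": -0.009,"tz": 0,"turn": 0},
    {"grip": 1,"tx": 0.0435,"ty": -0.01,"tz": 0,"turn": 0},
    {"grip": 1,"tx": 0.055,"ty": -0.01,"tz": 0,"turn": 0},
    {"grip": 1,"tx": 0.066,"ty": -0.0085,"tz": 0,"turn": 0},
    {"grip": 1,"tx": 0.077,"ty": -0.0065,"tz": 0,"turn": 0},
    {"grip": 1,"tx": 0.0875,"ty": -0.003,"tz": 0,"turn": 0},
    {"grip": 1,"tx": 0.098,"ty": 0.0015,"tz": 0,"turn": 0},
    {"grip": 1,"tx": 0.108,"ty": 0.0075,"tz": 0,"turn": 0},
    {"grip": 1,"tx": 0.117,"ty": 0.0135,"tz": 0,"turn": 0},
    {"grip": 1,"tx": 0.1255,"ty": 0.021,"tz": 0,"turn": 0},
    {"grip": 1,"tx": 0.133,"ty": 0.0295,"tz": 0,"turn": 0},
    {"grip": 1,"tx": 0.14,"ty": 0.038,"tz": 0,"turn": 0},
    {"grip": 1,"tx": 0.146,"ty": 0.0475,"tz": 0,"turn": 0},
    {"grip": 1,"tx": 0.151,"ty": 0.058,"tz": 0,"turn": 0},
    {"grip": 1,"tx": 0.155,"ty": 0.0685,"tz": 0,"turn": 0},
    {"grip": 1,"tx": 0.158,"ty": 0.079,"tz": 0,"turn": 0},
    {"grip": 1,"tx": 0.158,"ty": 0.079,"tz": 0,"turn": 0},
  ],
)

```text
clock: 11.55
position: [0.6043, -0.1192, 0.1014]
ee_rot: [-2.435, -1.984, 0.003]
force: [0.4, -3.4, 4.5]
width: 0.189
```

```bash
python3 arc.py 1.1 11 2 0.5602 -0.1096
python3 - <<'E'
from h import *
t=get_image('top')[:,:,::-1];cv2.imwrite('pics/t4.png',t)
print(t.max(2)[126:137,282:300])
E
```

```text
t 11.55 p [ 0.60425027 -0.11922837] F [ 0.39625469 -3.44798516  4.48634564] r mm 45.090264315677196 phi -0.21519237830931165 Frad 1.123382011319406 Ftan -3.283844138857195 z 0.101374431489537 w 0.18946887865797266
1 [0.0016, 0.0111]
2 [0.0024, 0.0224]
3 [0.002, 0.0336]
4 [0.0005, 0.0447]
5 [-0.0022, 0.0557]
6 [-0.0059, 0.0663]
7 [-0.0106, 0.0765]
8 [-0.0163, 0.0862]
9 [-0.023, 0.0952]
10 [-0.0305, 0.1036]
11 [-0.0389, 0.1111]
12 [-0.0389, 0.1111]
13 [-0.0389, 0.1111]
[[ 75  75  74  75  74  73  78 103 143 120 112 148 152 142 108  90  82  83]
 [ 75  75  73  75  74  74  77 110 152 119  95 122 144 134  87  75  78  84]
 [ 75  74  74  74  74  74  76 107 156 141 106 101 110  94  81  81  82  90]
 [ 75  74  74  74  75  73  76  99 141 155 149 136 101  89  85  85  86 110]
 [ 74  74  75  74  75  73  77  98 143 157 149 130 121 109  87  81  79  82]
 [ 73  76  74  75  74  74  75  78  86  91  90  82  81  77  71  67  66  67]
 [ 74  74  74  75  74  75  73  74  76  90 106  72  60  63  69  58  57  58]
 [ 75  76  74  74  74  76  76  75  79 114 161 124  79  73  74  71  68  61]
 [ 76  73  74  74  75  75  73  76  84 128 177 162  94  74  75  74  73  73]
 [ 76  74  75  75  75  76  74  75  86 126 179 172 124  82  74  74  72  73]
 [ 75  73  74  73  75  74  75  74  86 128 180 183 162  94  74  75  73  73]]
```

drive_tool(
  increments=[
    {"grip": 1,"tx": 0.0015,"ty": 0.011,"tz": 0,"turn": 0},
    {"grip": 1,"tx": 0.0025,"ty": 0.0225,"tz": 0,"turn": 0},
    {"grip": 1,"tx": 0.002,"ty": 0.0335,"tz": 0,"turn": 0},
    {"grip": 1,"tx": 0.0005,"ty": 0.0445,"tz": 0,"turn": 0},
    {"grip": 1,"tx": -0.002,"ty": 0.0555,"tz": 0,"turn": 0},
    {"grip": 1,"tx": -0.006,"ty": 0.0665,"tz": 0,"turn": 0},
    {"grip": 1,"tx": -0.0105,"ty": 0.0765,"tz": 0,"turn": 0},
    {"grip": 1,"tx": -0.0165,"ty": 0.086,"tz": 0,"turn": 0},
    {"grip": 1,"tx": -0.023,"ty": 0.095,"tz": 0,"turn": 0},
    {"grip": 1,"tx": -0.0305,"ty": 0.1035,"tz": 0,"turn": 0},
    {"grip": 1,"tx": -0.039,"ty": 0.111,"tz": 0,"turn": 0},
    {"grip": 1,"tx": -0.039,"ty": 0.111,"tz": 0,"turn": 0},
  ],
)

```text
clock: 12.8
position: [0.5879, -0.0739, 0.1013]
ee_rot: [-2.434, -1.985, 0.003]
force: [-0.8, -2.1, 2.8]
width: 0.191
```

```bash
python3 arc.py -1.7 17 1 0.5602 -0.1096;python3 fit.py
python3 - <<'E'
from h import *
t=np.mean([get_image('top')[:,:,::-1] for _ in range(4)],0);np.save('pics/t5.npy',t);t=t.astype(np.uint8)
print(t.max(2)[124:137,282:300])
cv2.imwrite('pics/c6.png',np.hstack([crop(t,280,115,26,34,15),crop(t,275,195,50,65,8)[:510]]))
E
```

```text
t 12.8 p [ 0.58791852 -0.07388841] F [-0.8229321  -2.11559645  2.83972308] r mm 45.20656486539988 phi 0.9107512789065699 Frad -2.1758291471955746 Ftan -0.6470958860466538 z 0.10133784119735491 w 0.19070540242405468
1 [0.0082, -0.0077]
2 [0.016, -0.0159]
3 [0.0229, -0.0248]
4 [0.0288, -0.0343]
5 [0.0338, -0.0444]
6 [0.0378, -0.0549]
7 [0.0407, -0.0657]
8 [0.0425, -0.0768]
9 [0.0432, -0.0881]
10 [0.0428, -0.0993]
11 [0.0412, -0.1104]
12 [0.0385, -0.1214]
13 [0.0348, -0.132]
14 [0.03, -0.1421]
15 [0.0242, -0.1518]
16 [0.0175, -0.1608]
17 [0.0099, -0.1691]
18 [0.0099, -0.1691]
C [ 560.26514462 -109.68899371] [ 0.03 -0.12 -0.02  0.11 -0.03  0.11  0.15 -0.04  0.27 -0.1 ]
[[ 72  71  72  73  71  71  75 100 147 153 155 156 156 153 151 141 103  93]
 [ 72  72  71  72  72  71  74 102 147 149 149 152 151 149 148 145 107  84]
 [ 73  71  71  72  71  71  74 101 139 115 110 143 148 137 104  87  80  81]
 [ 72  71  72  72  71  71  75 105 147 115  92 119 141 129  85  73  75  82]
 [ 73  72  71  72  71  72  74 105 151 137 103  98 106  91  79  77  79  87]
 [ 72  71  72  72  71  71  74  95 137 150 146 132  97  87  83  82  85 106]
 [ 73  72  72  72  72  71  74  96 139 152 145 127 117 106  82  78  77  79]
 [ 73  71  71  72  72  72  72  76  86  86  83  78  78  75  68  65  64  64]
 [ 73  72  71  72  73  72  72  79  88  76  58  56  56  60  66  57  54  57]
 [ 72  71  72  72  71  72  72  82 105 114  81  70  69  69  71  69  65  59]
 [ 73  71  72  72  72  73  73  91 134 160 120  77  71  71  72  70  70  70]
 [ 72  71  72  73  72  73  73  91 139 174 157  90  72  71  72  70  71  71]
 [ 72  71  71  72  72  73  73  92 139 176 169 124  83  72  72  72  71  71]]
```

View pics/c6.png

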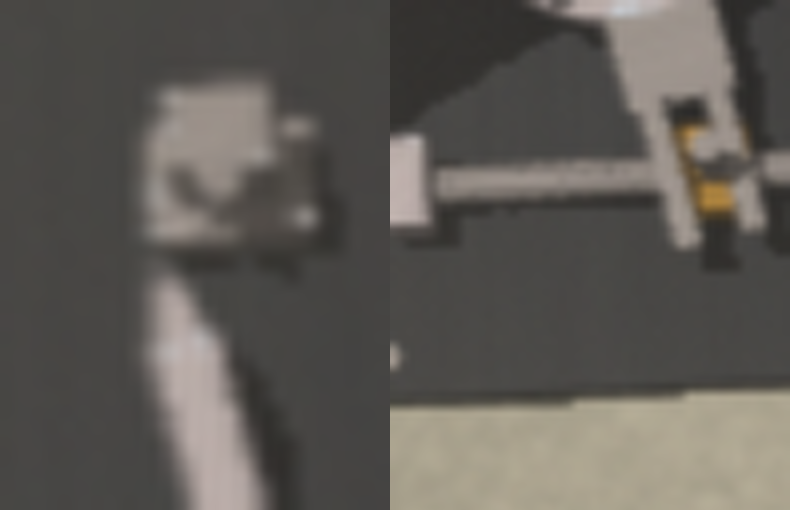

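c6 shows the index apex clearly at px (294.0,128.6) and the pointer tip at about (289.8,132.5), so the overshoot is about 10 mm. Now I'll wind back clockwise.

drive_tool(
  increments=[
    {"grip": 1,"tx": 0.008,"ty": -0.0075,"tz": 0,"turn": 0},
    {"grip": 1,"tx": 0.016,"ty": -0.016,"tz": 0,"turn": 0},
    {"grip": 1,"tx": 0.023,"ty": -0.025,"tz": 0,"turn": 0},
    {"grip": 1,"tx": 0.029,"ty": -0.0345,"tz": 0,"turn": 0},
    {"grip": 1,"tx": 0.034,"ty": -0.0445,"tz": 0,"turn": 0},
    {"grip": 1,"tx": 0.038,"ty": -0.055,"tz": 0,"turn": 0},
    {"grip": 1,"tx": 0.0405,"ty": -0.0655,"tz": 0,"turn": 0},
    {"grip": 1,"tx": 0.0425,"ty": -0.077,"tz": 0,"turn": 0},
    {"grip": 1,"tx": 0.043,"ty": -0.088,"tz": 0,"turn": 0},
    {"grip": 1,"tx": 0.043,"ty": -0.0995,"tz": 0,"turn": 0},
    {"grip": 1,"tx": 0.041,"ty": -0.1105,"tz": 0,"turn": 0},
    {"grip": 1,"tx": 0.0385,"ty": -0.1215,"tz": 0,"turn": 0},
    {"grip": 1,"tx": 0.035,"ty": -0.132,"tz": 0,"turn": 0},
    {"grip": 1,"tx": 0.03,"ty": -0.142,"tz": 0,"turn": 0},
    {"grip": 1,"tx": 0.024,"ty": -0.152,"tz": 0,"turn": 0},
    {"grip": 1,"tx": 0.0175,"ty": -0.161,"tz": 0,"turn": 0},
    {"grip": 1,"tx": 0.01,"ty": -0.169,"tz": 0,"turn": 0},
    {"grip": 1,"tx": 0.01,"ty": -0.169,"tz": 0,"turn": 0},
  ],
)

```text
clock: 14.8
position: [0.5913, -0.1426, 0.1013]
ee_rot: [-2.435, -1.983, 0.005]
force: [-1.1, 1.5, 4.4]
width: 0.191
```

```bash
python3 arc.py -1.7 17 1 0.5603 -0.1097;python3 fit.py
python3 - <<'E'
from h import *
t=get_image('top')[:,:,::-1];cv2.imwrite('pics/t6.png',t)
print(t.max(2)[131:137,284:300])
E
```

```text
t 14.8 p [ 0.59130623 -0.14262988] F [-1.08274438  1.47515066  4.35446204] r mm 45.23011394490823 phi -0.815476275019023 Frad -1.8162314346107165 Ftan 0.22295340929254448 z 0.10132511862129723 w 0.1911876020799742
1 [-0.009, -0.0069]
2 [-0.0182, -0.0133]
3 [-0.028, -0.0187]
4 [-0.0384, -0.0231]
5 [-0.0491, -0.0265]
6 [-0.0601, -0.0288]
7 [-0.0713, -0.03]
8 [-0.0825, -0.0301]
9 [-0.0937, -0.029]
10 [-0.1048, -0.0268]
11 [-0.1155, -0.0236]
12 [-0.1259, -0.0192]
13 [-0.1358, -0.0139]
14 [-0.1451, -0.0076]
15 [-0.1538, -0.0004]
16 [-0.1616, 0.0076]
17 [-0.1687, 0.0164]
18 [-0.1687, 0.0164]
C [ 560.26938253 -109.69386395] [ 0.02 -0.12 -0.02  0.11 -0.02  0.11  0.14 -0.03  0.03  0.27 -0.1 ]
[[ 74  74  74  76  74  78  88  90  87  82  81  78  71  68  69  67]
 [ 73  74  74  75  75  82  93  79  61  58  58  63  69  59  57  59]
 [ 74  75  74  75  76  84 109 118  84  73  73  73  74  73  69  61]
 [ 74  76  74  75  76  94 139 166 125  80  74  73  74  74  73  72]
 [ 75  75  73  76  75  96 143 179 163  94  75  76  77  74  74  74]
 [ 75  74  75  76  77  96 145 182 175 127  86  75  75  74  73  74]]
```

drive_tool(
  increments=[
    {"grip": 1,"tx": -0.009,"ty": -0.007,"tz": 0,"turn": 0},
    {"grip": 1,"tx": -0.018,"ty": -0.0135,"tz": 0,"turn": 0},
    {"grip": 1,"tx": -0.028,"ty": -0.0185,"tz": 0,"turn": 0},
    {"grip": 1,"tx": -0.0385,"ty": -0.023,"tz": 0,"turn": 0},
    {"grip": 1,"tx": -0.049,"ty": -0.0265,"tz": 0,"turn": 0},
    {"grip": 1,"tx": -0.06,"ty": -0.029,"tz": 0,"turn": 0},
    {"grip": 1,"tx": -0.0715,"ty": -0.03,"tz": 0,"turn": 0},
    {"grip": 1,"tx": -0.0825,"ty": -0.03,"tz": 0,"turn": 0},
    {"grip": 1,"tx": -0.0825,"ty": -0.03,"tz": 0,"turn": 0},
  ],
)

```text
clock: 15.75
position: [0.5573, -0.1549, 0.1014]
ee_rot: [-2.434, -1.982, 0.007]
force: [1.0, 1.8, 3.2]
width: 0.19
```

```bash
python3 arc.py -0.8 8 1 0.5603 -0.1097
python3 - <<'E'
from h import *
t=get_image('top')[:,:,::-1];cv2.imwrite('pics/t7.png',t)
print(t.max(2)[131:137,284:300])
a=cv2.imread('pics/t3.png');b=t
cv2.imwrite('pics/c7.png',np.hstack([crop(t,280,115,26,34,15),crop(t,275,195,50,65,8)[:510]]))
E
```

```text
t 15.75 p [ 0.55727626 -0.15488888] F [1.00232453 1.76686673 3.19817247] r mm 45.28993516777302 phi -1.6376101111953427 Frad -1.8298437631048805 Ftan 0.8821248964592722 z 0.10135316743441809 w 0.19042655831650496
1 [-0.0111, 0.002]
2 [-0.0221, 0.0045]
3 [-0.0328, 0.008]
4 [-0.0431, 0.0125]
5 [-0.0528, 0.0181]
6 [-0.062, 0.0246]
7 [-0.0705, 0.032]
8 [-0.0782, 0.0402]
9 [-0.0782, 0.0402]
[[ 72  74  73  74  73  76  88  92  86  81  79  77  71  69  66  67]
 [ 74  74  73  72  74  77  89 109  71  58  58  62  67  57  56  58]
 [ 74  74  74  73  72  75 101 140 120  83  72  71  74  71  67  60]
 [ 73  73  74  73  73  77 104 155 165 124  79  73  74  73  72  70]
 [ 73  73  74  74  73  77 104 157 179 160  92  73  74  75  72  72]
 [ 73  75  73  73  74  76 104 157 181 171 126  83  74  73  73  73]]
```

View pics/c7.png

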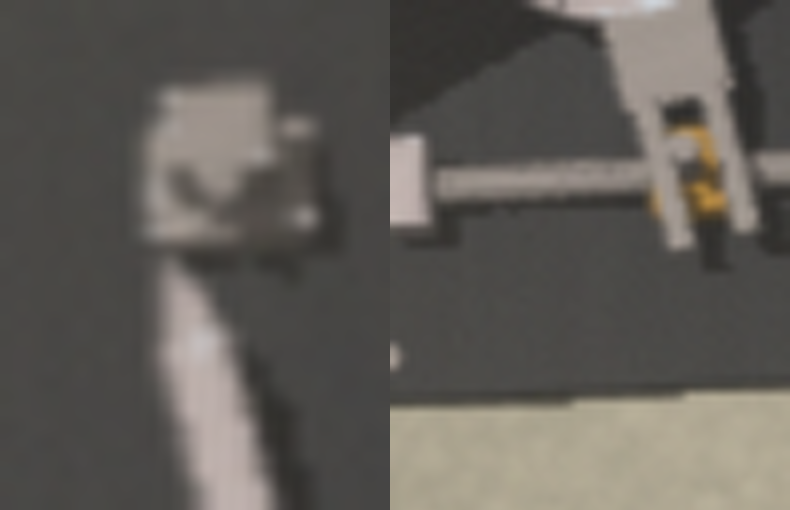

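c7 shows the pin bearing on the +y jaw and the pointer coming back. I'll add a sub-pixel measurement of the pointer and index.

```bash
cat > meas.py <<'E'
from h import *
def run(t,name):
    g=t.astype(float).max(2) if t.ndim==3 else t
    # pointer: per-row edges at half level, rows 137..149
    pts=[]
    for v in range(137,150):
        row=g[v,282:312]; bg=np.median(g[v,268:284]); pk=np.percentile(row,97); th=(bg+pk)/2
        idx=np.flatnonzero(row>th); a,b=idx[0],idx[-1]
        l=a-1+(th-row[a-1])/(row[a]-row[a-1]); r=b+(row[b]-th)/(row[b]-row[b+1])
        pts.append([*toS(onz('top',282+(l+r)/2,v,.054))[:2],r-l])
    P=np.array(pts); k=np.polyfit(P[:,0],P[:,1],1); rs=P[:,1]-np.polyval(k,P[:,0])
    # index triangle rows 126,127
    I=[]
    for v in (126,127):
        w=g[v,292:297]-85*g[v,280]/72; w=np.clip(w,0,None); I.append(toS(onz('top',292+(w@np.arange(5))/w.sum(),v,.054))[1]*1e3)
    th=np.arctan(k[0])
    print(name,'tip y by line %.2f'%(np.polyval(k,.13*np.cos(th))*1e3),'130sin %.2f'%(130*np.sin(th)),'offset at 0 %.2f'%(k[1]*1e3),'rms %.2f'%(rs.std()*1e3),'index',np.round(I,2),'w',P[:,2].round(1)[[0,6,12]])
if __name__=='__main__':
    for n in ('top0','t1','t2','t3','t4','t6','t7'): run(cv2.imread(f'pics/{n}.png'),n)
E
python3 meas.py
```

```text
top0 tip y by line 1.30 130sin -1.27 offset at 0 2.57 rms 0.10 index [19.38 19.37] w [4.5 4.6 4.3]
t1 tip y by line 1.33 130sin -1.21 offset at 0 2.53 rms 0.09 index [19.39 19.33] w [4.5 4.6 4.3]
t2 tip y by line 1.29 130sin -1.32 offset at 0 2.60 rms 0.09 index [19.42 19.33] w [4.5 4.6 4.3]
t3 tip y by line 20.58 130sin 19.26 offset at 0 1.32 rms 0.16 index [19.44 19.25] w [4.7 4.7 4.7]
t4 tip y by line 26.22 130sin 24.27 offset at 0 1.95 rms 0.16 index [19.37 19.36] w [4.1 4.6 4.7]
t6 tip y by line 29.93 130sin 28.27 offset at 0 1.66 rms 0.28 index [19.42 19.34] w [4.3 4.7 4.7]
t7 tip y by line 27.84 130sin 26.44 offset at 0 1.40 rms 0.26 index [19.42 19.38] w [4.2 4.7 4.5]
```

```bash
python3 arc.py -1.7 17 1 0.5603 -0.1097
```

```text
t 15.8 p [ 0.55729679 -0.15484331] F [0.55978319 1.11967964 5.23960068] r mm 45.24309756272985 phi -1.6372246705738958 Frad -1.1543682546118246 Ftan 0.4842247853585159 z 0.10129831517614613 w 0.19172039622295797
1 [-0.0111, 0.0019]
2 [-0.0221, 0.0043]
3 [-0.0328, 0.0078]
4 [-0.0431, 0.0124]
5 [-0.0529, 0.0179]
6 [-0.062, 0.0244]
7 [-0.0705, 0.0318]
8 [-0.0782, 0.04]
9 [-0.0851, 0.0489]
10 [-0.091, 0.0585]
11 [-0.0959, 0.0686]
12 [-0.0998, 0.0791]
13 [-0.1027, 0.09]
14 [-0.1044, 0.1011]
15 [-0.105, 0.1124]
16 [-0.1045, 0.1236]
17 [-0.1028, 0.1347]
18 [-0.1028, 0.1347]
```

drive_tool(
  increments=[
    {"grip": 1,"tx": -0.011,"ty": 0.002,"tz": 0,"turn": 0},
    {"grip": 1,"tx": -0.022,"ty": 0.0045,"tz": 0,"turn": 0},
    {"grip": 1,"tx": -0.033,"ty": 0.008,"tz": 0,"turn": 0},
    {"grip": 1,"tx": -0.043,"ty": 0.0125,"tz": 0,"turn": 0},
    {"grip": 1,"tx": -0.053,"ty": 0.018,"tz": 0,"turn": 0},
    {"grip": 1,"tx": -0.062,"ty": 0.0245,"tz": 0,"turn": 0},
    {"grip": 1,"tx": -0.0705,"ty": 0.032,"tz": 0,"turn": 0},
    {"grip": 1,"tx": -0.078,"ty": 0.04,"tz": 0,"turn": 0},
    {"grip": 1,"tx": -0.085,"ty": 0.049,"tz": 0,"turn": 0},
    {"grip": 1,"tx": -0.091,"ty": 0.0585,"tz": 0,"turn": 0},
    {"grip": 1,"tx": -0.096,"ty": 0.0685,"tz": 0,"turn": 0},
    {"grip": 1,"tx": -0.1,"ty": 0.079,"tz": 0,"turn": 0},
    {"grip": 1,"tx": -0.1025,"ty": 0.09,"tz": 0,"turn": 0},
    {"grip": 1,"tx": -0.1045,"ty": 0.101,"tz": 0,"turn": 0},
    {"grip": 1,"tx": -0.105,"ty": 0.1125,"tz": 0,"turn": 0},
    {"grip": 1,"tx": -0.1045,"ty": 0.1235,"tz": 0,"turn": 0},
    {"grip": 1,"tx": -0.1045,"ty": 0.1235,"tz": 0,"turn": 0},
  ],
)

```text
clock: 17.5
position: [0.515, -0.1061, 0.1013]
ee_rot: [-2.435, -1.982, 0.009]
force: [3.2, -2.7, 4.1]
width: 0.19
```

```bash
python3 arc.py -0.8 10 2 0.5603 -0.1097
python3 - <<'E'
from meas import *
t=np.mean([get_image('top')[:,:,::-1] for _ in range(4)],0);run(t,'now');t=t.astype(np.uint8);cv2.imwrite('pics/t8.png',t)
print(t.max(2)[125:137,286:302])
E
```

```text
t 17.5 p [ 0.51495296 -0.10610547] F [ 3.22214798 -2.68712932  4.06784092] r mm 45.48928320099836 phi 3.062491021593263 Frad -3.424407358396477 Ftan 2.424115476345487 z 0.10130936725675309 w 0.18992431496122666
1 [0.0023, 0.0088]
2 [0.0041, 0.0177]
3 [0.0065, 0.0263]
4 [0.0097, 0.0347]
5 [0.0135, 0.0429]
6 [0.018, 0.0507]
7 [0.0231, 0.0581]
8 [0.0287, 0.0651]
9 [0.0349, 0.0716]
10 [0.0416, 0.0777]
11 [0.0416, 0.0777]
12 [0.0416, 0.0777]
now tip y by line 22.27 130sin 19.61 offset at 0 2.66 rms 0.13 index [19.43 19.36] w [4.4 4.6 4.5]
[[ 71  70  73 100 145 147 146 149 149 147 146 144 105  83  74  59]
 [ 70  70  73  99 137 113 108 142 145 135 103  86  78  80  73  58]
 [ 70  70  74 103 145 113  91 117 139 127  84  72  74  81  77  59]
 [ 70  70  74 104 149 134 101  97 105  89  77  76  78  86  88  57]
 [ 70  71  73  94 135 148 143 129  95  86  81  81  84 105 132  69]
 [ 71  71  72  94 136 149 143 126 116 104  81  76  75  78  80  56]
 [ 71  70  70  74  83  85  89  98  83  74  67  64  64  64  60  55]
 [ 70  71  71  71  70  70  87 125  99  65  66  56  53  57  66  67]
 [ 71  70  71  71  71  72  96 138 119  82  71  68  64  59  67  68]
 [ 71  71  70  71  71  73 101 153 159 119  77  70  70  68  69  68]
 [ 71  71  70  71  70  74 111 169 175 154  90  71  70  70  69  68]
 [ 71  70  70  71  70  75 113 172 177 165 121  76  70  70  69  68]]
```

drive_tool(
  increments=[
    {"grip": 1,"tx": 0.0025,"ty": 0.009,"tz": 0,"turn": 0},
    {"grip": 1,"tx": 0.004,"ty": 0.0175,"tz": 0,"turn": 0},
    {"grip": 1,"tx": 0.0065,"ty": 0.0265,"tz": 0,"turn": 0},
    {"grip": 1,"tx": 0.0095,"ty": 0.0345,"tz": 0,"turn": 0},
    {"grip": 1,"tx": 0.0135,"ty": 0.043,"tz": 0,"turn": 0},
    {"grip": 1,"tx": 0.018,"ty": 0.0505,"tz": 0,"turn": 0},
    {"grip": 1,"tx": 0.023,"ty": 0.058,"tz": 0,"turn": 0},
    {"grip": 1,"tx": 0.0285,"ty": 0.065,"tz": 0,"turn": 0},
    {"grip": 1,"tx": 0.0285,"ty": 0.065,"tz": 0,"turn": 0},
    {"grip": 1,"tx": 0.0285,"ty": 0.065,"tz": 0,"turn": 0},
  ],
)

```text
clock: 18.7
position: [0.5257, -0.0805, 0.1013]
ee_rot: [-2.435, -1.981, 0.011]
force: [1.2, -2.4, 7.5]
width: 0.188
```

```bash
python3 arc.py -0.2 4 2 0.5603 -0.1097
python3 - <<'E'
from meas import *
t=np.mean([get_image('top')[:,:,::-1] for _ in range(6)],0);run(t,'now');t=t.astype(np.uint8);cv2.imwrite('pics/t9.png',t)
print(t.max(2)[126:137,286:302])
cv2.imwrite('pics/c8.png',np.hstack([crop(t,284,115,26,34,15),crop(t,275,195,50,65,8)[:510]]))
E
```

```text
t 18.7 p [ 0.52573134 -0.0804581 ] F [ 1.21600938 -2.36186842  7.54890358] r mm 45.27782122001544 phi 2.4394790631312118 Frad -2.45376958614313 Ftan 1.0178978721869947 z 0.10125829288530963 w 0.18837412970539041
1 [0.0043, 0.0038]
2 [0.0082, 0.0078]
3 [0.0124, 0.0116]
4 [0.0167, 0.0152]
5 [0.0167, 0.0152]
6 [0.0167, 0.0152]
now tip y by line 20.70 130sin 19.66 offset at 0 1.03 rms 0.15 index [19.39 19.34] w [4.7 4.7 4.7]
[[ 69  69  73  99 136 112 107 140 144 135 102  86  78  80  73  58]
 [ 69  69  73 102 144 113  90 116 137 127  83  71  74  81  77  58]
 [ 70  70  73 103 149 134 100  96 104  89  77  75  77  86  88  57]
 [ 70  70  72  93 134 146 142 129  95  85  81  81  83 104 130  68]
 [ 70  70  72  94 136 149 142 124 116 104  80  76  75  78  79  56]
 [ 70  70  70  74  82  84  82  87 100  77  66  64  64  62  59  55]
 [ 70  71  70  71  70  66  62 100 144  82  66  55  53  56  65  65]
 [ 70  71  71  71  70  70  73 109 157 119  76  67  64  58  67  68]
 [ 70  70  70  71  70  69  79 120 168 153  89  70  69  68  69  68]
 [ 70  71  70  71  70  70  80 121 170 164 120  81  69  69  68  68]
 [ 70  70  69  71  71  70  83 126 172 174 158 114  65  68  69  68]]
```

View pics/c8.png

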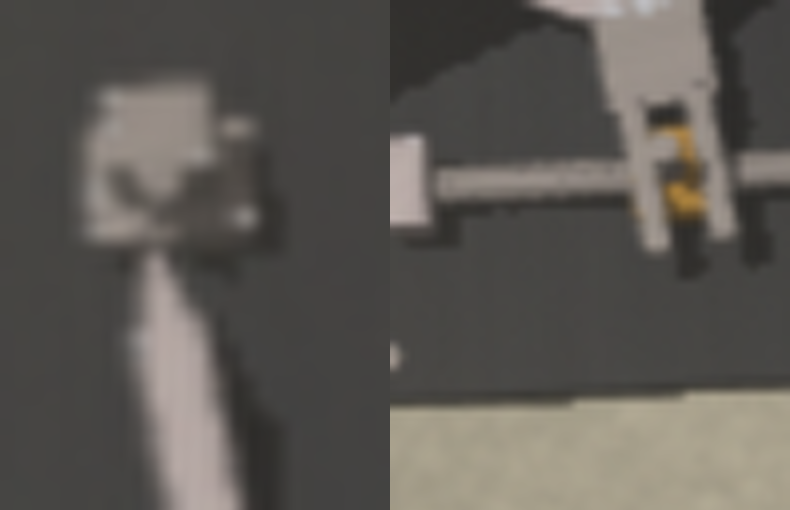

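c8 shows the pointer tip at about px (293.6,130.5), just left of the index apex at (294.0,128.6), with the pin on the +y jaw. I'll pool all the pictures for a firmer residual.

```bash
cat > pool.py <<'E'
from h import *
from scipy.optimize import least_squares
import sys
names=['top0','t1','t2','t3','t4','t6','t7','t8','t9']+sys.argv[1:]
D=[]
for n in names:
    g=cv2.imread(f'pics/{n}.png').astype(float).max(2); rows=[]
    for v in range(133,152):
        bg=np.median(g[v,268:284]); w=np.clip(g[v,284:308]-bg-6,0,None)
        c=284+(w@np.arange(24))/w.sum(); rows.append(toS(onz('top',c,v,.054))[:2])
    D.append(np.array(rows))
def res(q): return np.concatenate([(d[:,1]-q[0]-np.tan(a)*d[:,0])*1e3 for d,a in zip(D,q[1:])])
o=least_squares(res,np.zeros(len(names)+1),loss='soft_l1',f_scale=.3)
print('b %.2f'%(o.x[0]*1e3)); r=res(o.x).reshape(len(names),-1)
for n,a,e in zip(names,o.x[1:],r): print(n,'tip y %.2f'%(o.x[0]*1e3+130*np.sin(a)),'rms %.2f'%e.std(),'end bias %.2f'%e[:6].mean())
E
python3 pool.py
```

```text
b 2.09
top0 tip y 1.58 rms 0.14 end bias -0.09
t1 tip y 1.62 rms 0.14 end bias -0.08
t2 tip y 1.59 rms 0.15 end bias -0.10
t3 tip y 20.37 rms 0.19 end bias -0.08
t4 tip y 26.18 rms 0.17 end bias -0.12
t6 tip y 29.90 rms 0.23 end bias -0.10
t7 tip y 27.73 rms 0.27 end bias -0.08
t8 tip y 22.45 rms 0.18 end bias -0.11
t9 tip y 20.41 rms 0.20 end bias -0.06
```

```bash
python3 arc.py -0.27 5 1 0.5603 -0.1097
```

```text
t 19.0 p [ 0.52572183 -0.08042267] F [-0.30634968 -1.81595146  5.85602302] r mm 45.30796935254607 phi 2.439017547792802 Frad -0.93964060648854 Ftan 1.5838577485854537 z 0.10124481624721124 w 0.19108529747503208
1 [0.0046, 0.004]
2 [0.0089, 0.0083]
3 [0.0134, 0.0124]
4 [0.0182, 0.0162]
5 [0.0231, 0.0198]
6 [0.0231, 0.0198]
```

drive_tool(
  increments=[
    {"grip": 1,"tx": 0.0045,"ty": 0.004,"tz": 0,"turn": 0},
    {"grip": 1,"tx": 0.009,"ty": 0.0085,"tz": 0,"turn": 0},
    {"grip": 1,"tx": 0.0135,"ty": 0.0125,"tz": 0,"turn": 0},
    {"grip": 1,"tx": 0.018,"ty": 0.016,"tz": 0,"turn": 0},
    {"grip": 1,"tx": 0.023,"ty": 0.02,"tz": 0,"turn": 0},
    {"grip": 1,"tx": 0.023,"ty": 0.02,"tz": 0,"turn": 0},
    {"grip": 1,"tx": 0.023,"ty": 0.02,"tz": 0,"turn": 0},
  ],
)

```text
clock: 19.7
position: [0.5338, -0.073, 0.1012]
ee_rot: [-2.435, -1.98, 0.014]
force: [-1.0, -3.4, 8.8]
width: 0.187
```

```bash
python3 arc.py -0.1 2 1 0.5603 -0.1097
python3 - <<'E'
from meas import *
t=np.mean([get_image('top')[:,:,::-1] for _ in range(6)],0);run(t,'now');t=t.astype(np.uint8);cv2.imwrite('pics/t10.png',t)
print(t.max(2)[126:137,286:302])
cv2.imwrite('pics/c9.png',np.hstack([crop(t,284,115,26,34,15),crop(t,275,195,50,65,8)[:510]]))
E
python3 pool.py t10|tail -1
```

```text
t 19.7 p [ 0.53378465 -0.07295413] F [-0.98580848 -3.41459096  8.84934804] r mm 45.31360490423167 phi 2.1958639835263623 Frad -2.1921242224375623 Ftan 2.797470494013143 z 0.10119296990562739 w 0.18741508190053244
1 [0.0051, 0.0025]
2 [0.0099, 0.0055]
3 [0.0099, 0.0055]
now tip y by line 19.80 130sin 18.40 offset at 0 1.41 rms 0.19 index [19.4  19.34] w [4.4 4.7 4.6]
[[ 70  69  73  99 136 113 107 140 144 135 102  86  78  79  72  57]
 [ 70  70  73 104 144 113  90 117 138 127  83  71  74  80  77  57]
 [ 70  70  73 103 148 134 100  96 105  89  77  76  77  86  89  57]
 [ 69  71  71  93 134 146 142 129  95  86  81  81  83 104 131  68]
 [ 70  70  72  94 136 149 142 124 117 105  80  76  75  77  79  56]
 [ 71  70  70  74  82  84  82  91 111  83  67  65  64  63  59  55]
 [ 70  71  70  71  70  66  59  87 128 108  72  55  53  56  66  66]
 [ 70  70  70  71  71  69  70  99 150 151  89  68  64  58  67  68]
 [ 70  71  70  71  70  69  73 109 167 164 119  76  69  68  69  68]
 [ 70  71  70  71  70  69  75 111 170 174 153  88  69  69  69  68]
 [ 70  71  70  70  70  70  80 121 172 177 163 119  66  66  68  68]]
t10 tip y 19.61 rms 0.18 end bias -0.06
```

View pics/c9.png

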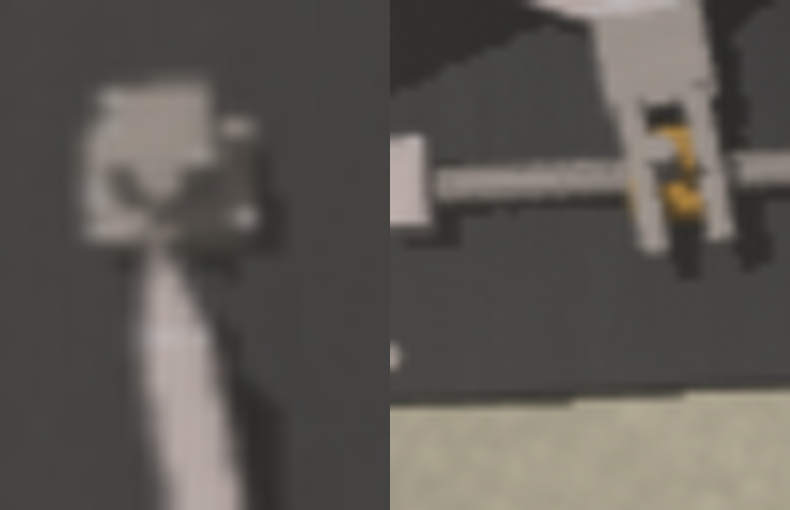

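c9 shows the pointer tip practically under the index apex, with about 0.2 mm left and the pin on the +y jaw. I'll make one last small clockwise nudge, then let go.

drive_tool(
  increments=[
    {"grip": 1,"tx": 0.0025,"ty": 0.0013,"tz": 0,"turn": 0},
    {"grip": 1,"tx": 0.0052,"ty": 0.0026,"tz": 0,"turn": 0},
    {"grip": 1,"tx": 0.0052,"ty": 0.0026,"tz": 0,"turn": 0},
    {"grip": 1,"tx": 0.0052,"ty": 0.0026,"tz": 0,"turn": 0},
  ],
)

```text
clock: 20.4
position: [0.5345, -0.0725, 0.1012]
ee_rot: [-2.435, -1.978, 0.018]
force: [-1.7, -3.2, 9.4]
width: 0.189
```

```bash
python3 arc.py -0.1 2 1 0.5603 -0.1097
python3 - <<'E'
from meas import *
t=np.mean([get_image('top')[:,:,::-1] for _ in range(6)],0);run(t,'now');t=t.astype(np.uint8);cv2.imwrite('pics/t11.png',t)
print(t.max(2)[130:137,286:302])
E
python3 pool.py t11|tail -1
```

```text
t 20.4 p [ 0.53451417 -0.0725258 ] F [-1.66530853 -3.17766877  9.38303189] r mm 45.24191194195693 phi 2.1772468611244946 Frad -1.6618647086356737 Ftan 3.1794711864830556 z 0.10119329268221566 w 0.18916778444100038
1 [0.005, 0.0026]
2 [0.0099, 0.0054]
3 [0.0099, 0.0054]
now tip y by line 19.82 130sin 18.56 offset at 0 1.25 rms 0.19 index [19.4  19.34] w [4.4 4.7 4.6]
[[ 70  70  72  94 136 149 142 125 118 105  81  76  75  77  79  56]
 [ 70  70  70  74  82  85  82  91 111  83  67  64  64  63  59  55]
 [ 70  70  70  71  70  66  60  86 128 108  72  56  53  55  66  66]
 [ 71  71  70  70  70  69  70  97 148 151  89  68  65  58  67  68]
 [ 70  70  71  70  70  69  72 101 153 162 119  76  69  68  69  68]
 [ 70  71  70  70  70  70  73 110 168 174 153  88  68  69  69  68]
 [ 70  71  70  70  69  69  75 113 171 177 164 118  66  66  69  68]]
t11 tip y 19.54 rms 0.20 end bias -0.08
```

drive_tool(
  increments=[
    {"grip": 1,"tx": 0.0035,"ty": 0.0018,"tz": 0,"turn": 0},
    {"grip": 1,"tx": 0.007,"ty": 0.0038,"tz": 0,"turn": 0},
    {"grip": 1,"tx": 0.007,"ty": 0.0038,"tz": 0,"turn": 0},
    {"grip": 1,"tx": 0.007,"ty": 0.0038,"tz": 0,"turn": 0},
  ],
)

```text
clock: 21.1
position: [0.536, -0.0716, 0.1012]
ee_rot: [-2.434, -1.977, 0.022]
force: [-3.6, -3.1, 9.4]
width: 0.187
```

```bash
python3 arc.py -0.1 2 1 0.5603 -0.1097
python3 - <<'E'
from meas import *
t=np.mean([get_image('top')[:,:,::-1] for _ in range(6)],0);run(t,'now');t=t.astype(np.uint8);cv2.imwrite('pics/t12.png',t)
print(t.max(2)[130:137,286:302])
E
python3 pool.py t12|tail -1
```

```text
t 21.1 p [ 0.53598149 -0.07162961] F [-3.56326163 -3.1058096   9.3701013 ] r mm 45.17460245766955 phi 2.1392417403476776 Frad -0.6992022212620232 Ftan 4.674826523373784 z 0.10121451087861293 w 0.18654912294406323
1 [0.005, 0.0025]
2 [0.01, 0.0052]
3 [0.01, 0.0052]
now tip y by line 19.54 130sin 17.87 offset at 0 1.67 rms 0.21 index [19.42 19.32] w [4.3 4.4 4.6]
[[ 70  71  71  94 136 149 142 125 118 105  81  76  75  77  80  56]
 [ 70  70  70  74  83  85  83  92 111  83  68  65  64  63  59  55]
 [ 70  70  70  71  70  66  61  87 128 108  72  55  53  56  65  66]
 [ 70  70  71  70  70  69  70  98 148 151  89  68  64  58  67  68]
 [ 71  70  71  71  70  70  72 101 153 163 120  76  69  67  69  68]
 [ 70  70  70  70  70  70  74 110 168 174 154  89  69  69  68  67]
 [ 70  70  71  71  70  69  74 112 170 177 165 121  67  67  69  68]]
t12 tip y 19.43 rms 0.18 end bias -0.04
```

Pointer 19.4–19.5 mm against index 19.37 mm, so it's on the mark. Releasing and retreating.

drive_tool(
  increments=[
    {"grip": 0.5,"tx": 0,"ty": 0,"tz": 0,"turn": 0},
    {"grip": 0.2,"tx": 0,"ty": 0,"tz": 0,"turn": 0},
    {"grip": 0,"tx": 0,"ty": 0,"tz": 0,"turn": 0},
    {"grip": -0.2,"tx": 0,"ty": 0,"tz": 0,"turn": 0},
    {"grip": -0.2,"tx": 0,"ty": 0,"tz": 0,"turn": 0},
    {"grip": -0.2,"tx": 0,"ty": 0,"tz": 0.05,"turn": 0},
    {"grip": -0.2,"tx": 0,"ty": 0,"tz": 0.13,"turn": 0},
    {"grip": -0.2,"tx": 0,"ty": 0,"tz": 0.23,"turn": 0},
    {"grip": -0.2,"tx": 0,"ty": 0,"tz": 0.33,"turn": 0},
    {"grip": -0.2,"tx": 0,"ty": 0,"tz": 0.42,"turn": 0},
    {"grip": -0.2,"tx": 0,"ty": -0.1,"tz": 0.42,"turn": 0},
    {"grip": -0.2,"tx": -0.05,"ty": -0.2,"tz": 0.42,"turn": 0},
    {"grip": -0.2,"tx": -0.1,"ty": -0.3,"tz": 0.42,"turn": 0},
    {"grip": -0.2,"tx": -0.15,"ty": -0.4,"tz": 0.42,"turn": 0},
    {"grip": -0.2,"tx": -0.15,"ty": -0.4,"tz": 0.42,"turn": 0},
  ],
)

```text
clock: 22.9
position: [0.4723, -0.2384, 0.2688]
ee_rot: [-2.444, -1.966, 0.028]
force: [-0.6, -0.3, 0.1]
width: 0.601
```

```bash
python3 - <<'E'
from meas import *
t=np.mean([get_image('top')[:,:,::-1] for _ in range(6)],0);run(t,'now');t=t.astype(np.uint8);cv2.imwrite('pics/t13.png',t)
print(t.max(2)[130:137,286:302]); print(observe()['force'],observe()['clock'])
cv2.imwrite('pics/c10.png',np.hstack([crop(t,284,115,20,34,15),crop(t,275,95,135,150,3)[:510][:, :],crop(t,280,200,12,30,1)[:1].repeat(1,0)]) if 0 else crop(t,260,98,150,150,4))
E
python3 pool.py t13|tail -1
```

```text
now tip y by line 19.55 130sin 17.91 offset at 0 1.64 rms 0.21 index [19.43 19.33] w [4.3 4.5 4.6]
[[ 74  74  75  98 142 156 148 130 123 109  84  80  79  81  83  58]
 [ 74  74  74  77  86  88  87  96 115  87  71  68  66  66  63  57]
 [ 74  74  74  74  73  69  62  91 134 112  75  58  56  59  69  70]
 [ 74  73  73  74  74  73  74 102 154 158  93  71  68  61  70  71]
 [ 73  74  74  74  73  73  75 105 160 170 125  80  72  71  72  72]
 [ 74  73  73  74  73  73  77 115 175 181 160  93  72  72  72  71]
 [ 73  74  73  74  73  73  78 117 177 184 173 127  70  70  72  71]]
[-0.19760338 -0.04205547 -0.66598351] 23.2
t13 tip y 19.43 rms 0.18 end bias -0.04
```

View pics/c10.png

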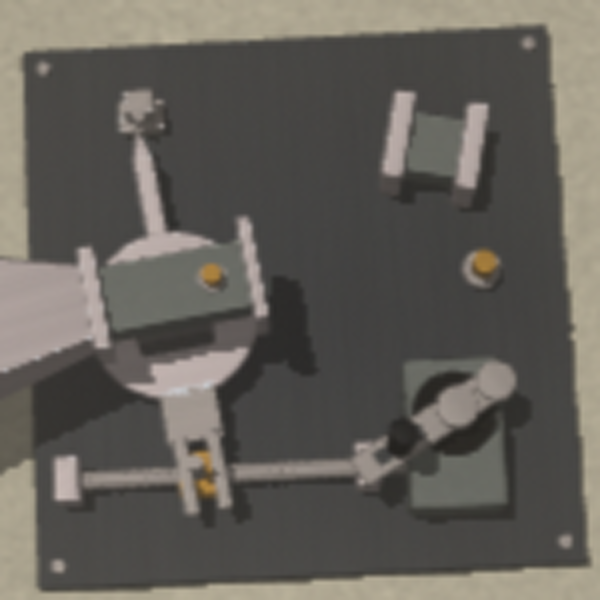

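c10 shows the pointer tip at the index (crop ~(141,135)), the handle free at (402,437), the pin on the +y jaw, the bystanders on the plate where they were, and the arm clear.

```bash
python3 -c "
from cell import *
print(sign_off())"
```

```text
the job is handed in; nothing more can be done
None
```

The pointer now stands opposite the index to within what the camera can show, and the job is handed in. It finished at about 23 s of the 69 s allowed.

- **Out:** I gripped the crank handle from above and led it anticlockwise, refitting the circle's centre by feel as I went. The pointer ended about 10.5 mm past the index.
- **Back:** I wound clockwise only, through the slack and up to the index. I then let go, rose and backed away.
- **Handle force:** every radial reading was under about 4 N, roughly 0.5 mm of give. I only read it at the end of each move, so peaks in between were not seen.
- **Last check, after release:** the pointer tip read y = 19.43 mm (all pictures fitted together) and 19.55 mm (final picture alone). The index read 19.33–19.43 mm. My measuring uncertainty is about 0.3 mm.
- **Slack:** the final picture shows the pin against the +y jaw, so the slack is still taken up. The force on the tool was close to zero. The objects on the plate were where they started; I did not look again at the battery, wrench, driver and motor at the end.

**Disagreements:**
- The slack took about 2 rad of crank, more than the 1.4 rad that 4 mm should need. The picture of the pin on the jaw and the pointer's later motion show it was fully taken up.
- The last two small clockwise nudges moved the crank less than commanded. The pointer barely changed in the pictures, about 0.2 mm at most.

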